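Snap the end cap back onto the bare peg and keep it pressed down

TASK

One of the three upright metal pegs on the perforated white steel plate has lost its end cap: pick up the small cap with the tall knob (not the wide low lid) and press it straight down onto the bare peg until it clicks. Keep pressing after the click, so that the rubber washer under the cap is well squashed while the glue takes, and finish like that, still holding the cap by its knob and pushing it firmly down: do not let go. Leave all the other things where they are.

Things in the scene. Friction and masses are not known exactly. Their poses are not given: they have to be found in the camera images.
- cap: The loose end cap, grey plastic, 45 g, standing upright on the table, open end down. Skirt 44 mm diameter and 31 mm high, with a round knob 22 mm in diameter and 24 mm tall on top (55 mm in all). Origin: centre of its underside, on its axis; z up towards the knob. Inside: a mouth 26 mm in diameter for the lowest 4 mm (the snap lip), above it a 36 mm bore up to the roof, 26 mm above the underside.
- stud: The bare steel peg, fixed upright on the plate, 48 mm tall. Origin: centre of its underside, on its axis, on the plate 3 mm above the table; z up. From below: flange 48 mm in diameter, column, black rubber washer 42 mm in diameter, stem 22 mm in diameter that tapers from 42 mm up to 14 mm in diameter at the tip. Next peg at least 75 mm away, centre to centre.
- catches (a point): Point on the bare peg's axis, 37 mm above its origin, level with four sprung steel balls whose tips stand 15 mm from the axis. The cap's lip meets them with its underside about 41 mm above the peg's origin; pushing past takes 6 to 12 N down to about 37 mm; then they snap out over the lip (the click) and until about 29 mm pull the cap down with up to 13 N.
- washer_top (a point): Point on the bare peg's axis, 30 mm above its origin: top of the free rubber washer, where the cap's underside meets it after the click. Let go, the cap would stay about 28.5 mm up. It must be pressed to below 27 mm; at 24.5 mm the washer is fully squashed.
- washer (a joint): How far the rubber washer of the bare peg is squashed, in m: 0 free, 0.0055 fully squashed. It acts as a spring of 2500 N/m (3 mm takes 7.5 N, 5 mm takes 12.5 N).
- plate: Perforated white steel plate, 130 mm (its x) by 260 mm (its y), 3 mm thick, fixed on the table. Origin: centre of its underside. The three pegs stand on it roughly in a row along its y, about 80 mm apart; the bare one may be any of them.
- capped0: A peg on the plate that already has its cap (fixed, 81 mm tall, same look as the bare peg with the cap on). Origin: centre of its underside.
- capped1: The other peg that already has its cap, alike.
- wide_lid: Bystander: a wide low grey lid, 62 mm in diameter, 18 mm high, with a knob 22 mm in diameter and 10 mm tall. Origin: centre of its underside.
- jar: Bystander: lidded glass jar, 80 mm in diameter, 105 mm tall. Origin: centre of its underside.
- pill_bottle: Bystander: closed blue pill bottle, 40 mm in diameter, 70 mm tall. Origin: centre of its underside.
- brush_cover: Bystander: flat pale silicone toothbrush cover, 160 mm long (its x), 27 mm wide, 18 mm high. Origin: centre of its underside.
- clipper: Bystander: steel nail clipper lying flat, 60 mm long (its x), 12 mm high. Origin: centre of its underside.
- comb: Bystander: purple plastic comb lying flat, 150 mm long (its x), 30 mm wide, 4 mm thick. Origin: centre of its underside.
- tumbler: Bystander: white ceramic tumbler, 72 mm in diameter, 95 mm tall. Origin: centre of its underside.
There are look-alikes about, which are no part of the job. What is shaped like the cap but purple is not meant. What is shaped like the stud but purple is not meant.

How it is judged:
On the way, in this order (a step that is already met when the one before it is completed fails the run):
1. the cap is lifted off the table in the fingers (height (world z) of cap above 0.045 m and contact force between the fingers and cap above 1 N), for 0.1 s.
2. the cap has clicked onto the bare peg (z of cap in the frame of stud below 0.031 m and horizontal distance between cap and stud below 0.004 m and angle between cap's own z axis and vertical below 0.08 rad), for 0.2 s.
At the end, for the whole second after the job is handed in: Cap upright (within 0.08 rad) and centred (within 4 mm) on the bare peg, its underside less than 27.2 mm above the peg's origin, the washer squashed by more than 3 mm, the fingers still on the cap with more than 5 N, all at rest through the last second (z of cap in the frame of stud between 0.02 and 0.0272 m and horizontal distance between cap and stud below 0.004 m and angle between cap's own z axis and vertical below 0.08 rad and value of joint washer above 0.003 m and contact force between the fingers and cap above 5 N and linear speed of cap below 0.02 m/s); the arm keeps its last pose, push and grip.
It fails at once if a bystander (wide lid, jar, pill bottle, brush cover, clipper, comb or tumbler) is shifted by more than 25 mm (distance of any of wide_lid, jar, pill_bottle, brush_cover, clipper, comb, tumbler from where it was at the start of the episode above 0.025 m).
It also fails if it takes over 40 s, if anything falls off the work surface, if the arm or the gripper's body presses on something with over 40 N, if the wrist force passes 120 N, or if a joint passes its speed limit or range.

ROBOT

A 6-joint arm with a two-finger parallel gripper is mounted at the origin on the work surface. World frame = base frame: x ahead of the robot, y to its left, z up, the work surface at z = 0. Lengths are in m, angles in rad, forces in N, time in s.
With the tool pointing down it reaches from about 0.35 to 0.975 m from the base axis. Payload 7.1 kg.
Tool frame: the origin (TCP) lies at the very end of the fingers, on their centre line; the grasp point (between the pads) lies 19 mm behind it (env.grasp_offset is the distance from the TCP to the grasp point, in m); z points along the fingers, y is the line along which they close (so a half turn about z gives the same grasp; the last joint's range is limited). The gripper opens to 88 mm and grips with 3 to 60 N. Pads are 20 mm wide; open, the fingers measure 115 mm over their backs; the gripper's body (75 mm by 178 mm) begins 61 mm behind the grasp point.
Start: joints at [1.27, 0.423, 1.63, -0, 1.089, -0.019], TCP at [0.174, 0.6, 0.223] pointing down, gripper open.
Joint ranges: [-3, 3], [-0.9, 2.11], [0.09, 2.58], [-1.31, 4.45], [0.11, 2.69], [-2.54, 2.54]. Speed limits (rad/s): [2.39, 2.39, 3.01, 3.14, 3.14, 3.14].

INTERFACE

Orientations are given as a 3x3 rotation matrix whose columns are the frame's x, y, z axes.
In Python, from workcell import sensors, eyes, close_job, env gives the robot as it stands.
- The arm moves only by the shell command python3 -m creep 'ROWS' [OPENING]. ROWS is JSON, a list of rows, each an object with "linear": the shift along the tool's x, y, z in m, a list of three; "rotation": the turn, a rotation vector about the tool's x, y, z in degrees, a list of three. In form: [{"linear": [tx, ty, tz], "rotation": [wx, wy, wz]}, ...]. A call has 1 to 10 rows; each row is the pose to reach, as a shift and turn from the pose commanded when the call began, along the tool's axes at that moment; what a row does not reach only later rows make up. A row lasts 1/8 s, in which the tool goes at most 62.5 mm and 10.7 degrees, less where a joint would pass 70% of its speed; a pose out of reach is approached as far as the arm can. A call with a gripper value outside its range is refused whole. OPENING is the opening, from 0 (shut) to 1 (fully open), set as the call begins (- or left out, the last holds). The fingers move at their own pace and stop on an object; the grip force is fixed at half the most. Time passes only in rows, so rows that repeat a pose let the fingers close. It gives the time, the measured TCP pose, the force, the opening and the grip force at its end, in the units of the state.
- sensors.read_state(): the state, without advancing time (a new reading comes with each control period).
- eyes.get_image(name): name is "scene" or "top" or "wrist"; returns (picture, depth): 420x560x3 uint8, red, green, blue; 420x560 float32, m along the optical axis (not along the pixel's ray), 0 where there is no reading.
- eyes.camera_model(name): a dict with "intrinsics" (3x3 intrinsics, pixels), "world_to_cam" (4x4, takes a point from world to camera coordinates); the wrist camera has in their place "hand_eye" (4x4, takes a point from camera to tool coordinates, whose origin is the TCP and whose axes are the flange's). Camera axes: x right, y up, looking along -z (the intrinsics and any distortion apply to the point x, -y, -z); pixel columns grow to the right and rows downward; lengths in m; the calibration is good to about 2 mm. A picture is of the moment at which its call begins: read the wrist's pose just before it. camera_model takes no time and is no camera call.
- close_job(): hands the job in; it is judged then, once.
The state is a dict: "time_s": time; "q": joint angles; "qvel": joint speeds; "tau": joint torques, N m; "tcp_pos": TCP position; "orientation": TCP orientation; "contact_force": force on the tool from outside, world axes, zero at the start; "wrist_torque": the same for the moment, N m; "grip_width": finger opening in m; "gripper_force": force on a finger pad.
Only numpy, scipy, OpenCV 4.12 (cv2) and the standard library are available. Lean on these libraries where they do the work, as an engineer would, in place of code of your own. Each camera call takes 0.05 s, during which the arm holds its last target. There are 200 camera calls.

## Working session

There is one attempt and no reset: what is moved stays moved. The work goes in short steps, Python scripts to look and compute and a shell command to move; the robot and the scene stay as the last step left them, time stands still between calls to the robot, and variables do not carry over. Pictures are saved under pics/ and viewed, at most 10 in all, crops included, and the job is handed in when it is done.

```bash
mkdir -p pics
cat > h.py <<'E'
import numpy as np, cv2
from workcell import sensors, eyes, env
def snap(n,tag):
    s=sensors.read_state(); im,d=eyes.get_image(n); m=eyes.camera_model(n)
    K=np.array(m["intrinsics"])
    if "world_to_cam" in m: T=np.linalg.inv(np.array(m["world_to_cam"]))
    else:
        P=np.eye(4);P[:3,:3]=s["orientation"];P[:3,3]=s["tcp_pos"];T=P@np.array(m["hand_eye"])
    cv2.imwrite(f"pics/{tag}.png",im[:,:,::-1]); np.savez(f"{tag}.npz",im=im,d=d,K=K,T=T)
    return m
def pt(tag,u,v):
    z=np.load(f"{tag}.npz"); d=z["d"][int(round(v)),int(round(u))]; r=np.linalg.inv(z["K"])@[u,v,1]*d
    return (z["T"]@[r[0],-r[1],-r[2],1])[:3]
def ray(tag,u,v):
    z=np.load(f"{tag}.npz"); r=np.linalg.inv(z["K"])@[u,v,1]
    return z["T"][:3,3], z["T"][:3,:3]@[r[0],-r[1],-r[2]]
def onplane(tag,u,v,h):
    o,d=ray(tag,u,v); return o+d*(h-o[2])/d[2]
def tri(a,b):
    (o,d),(p,e)=ray(*a),ray(*b); s=np.linalg.lstsq(np.c_[d,-e],p-o,rcond=None)[0]
    x,y=o+d*s[0],p+e*s[1]; return (x+y)/2,np.linalg.norm(x-y)
E
python3 - <<'E'
from h import *
for n in("scene","top","wrist"):
    m=snap(n,n+"0"); print({k:v for k,v in m.items() if k not in("intrinsics","world_to_cam")})
    z=np.load(n+"0.npz");print(z["K"].round(1).tolist(),z["T"].round(3).tolist())
a=cv2.imread("pics/scene0.png");b=cv2.imread("pics/top0.png")
print(sensors.read_state())
E
```

```text
{}
[[417.0, 0.0, 274.0], [0.0, 417.0, 208.3], [0.0, 0.0, 1.0]] [[-0.592, -0.526, 0.611, 1.169], [0.806, -0.405, 0.432, 0.486], [0.02, 0.748, 0.664, 0.745], [0.0, 0.0, 0.0, 1.0]]
{}
[[452.2, 0.0, 275.8], [0.0, 452.2, 209.2], [0.0, 0.0, 1.0]] [[0.051, 0.971, -0.233, 0.342], [-0.999, 0.05, -0.009, 0.052], [0.003, 0.233, 0.972, 0.992], [0.0, 0.0, 0.0, 1.0]]
{'hand_eye': array([[-3.85182148e-04,  9.64627406e-01,  2.63616805e-01,
         7.23242019e-02],
       [ 9.99998474e-01, -7.76570981e-05,  1.74530499e-03,
         6.41687781e-04],
       [ 1.70404074e-03,  2.63617075e-01, -9.64625904e-01,
        -1.61670237e-01],
       [ 0.00000000e+00,  0.00000000e+00,  0.00000000e+00,
         1.00000000e+00]])}
[[323.3, 0.0, 273.2], [0.0, 323.3, 208.9], [0.0, 0.0, 1.0]] [[0.278, -0.927, -0.252, 0.104], [0.96, 0.268, 0.076, 0.621], [-0.003, -0.264, 0.965, 0.384], [0.0, 0.0, 0.0, 1.0]]
{'time_s': 0.15, 'q': array([ 1.27003302e+00,  4.23663923e-01,  1.63045585e+00,  2.01616132e-05,
        1.08859781e+00, -1.89760934e-02]), 'qvel': array([ 0.00108064, -0.00214948, -0.00507237,  0.00057747, -0.00107828,
       -0.00134209]), 'tau': array([ 1.59872961e-04, -5.44981420e+01, -2.73919880e+01,  6.43809512e-02,
        2.04117625e-02, -4.19306070e-05]), 'tcp_pos': array([0.17363217, 0.5999793 , 0.22210416]), 'orientation': array([[-9.60557388e-01,  2.78081611e-01, -3.50318821e-04],
       [ 2.78081829e-01,  9.60556793e-01, -1.06913487e-03],
       [ 3.91943751e-05, -1.12438270e-03, -9.99999367e-01]]), 'contact_force': array([ 0.01556685, -0.07182155, -0.04992622]), 'wrist_torque': array([-0.05564413,  0.02978493, -0.0273532 ]), 'gripper_force': 0.0, 'grip_width': 0.08795762543406334}
```

View pics/top0.png

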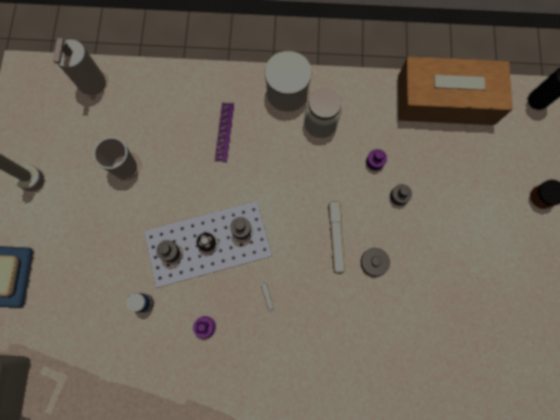

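View pics/scene0.png

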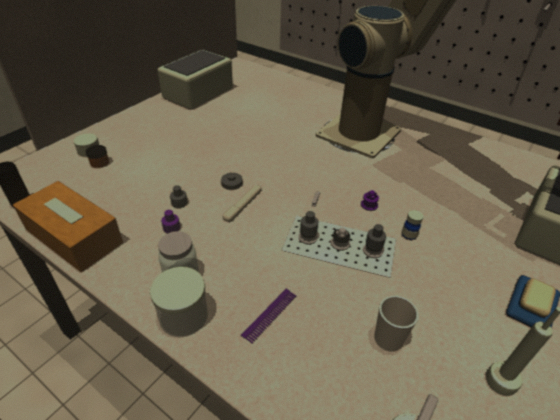

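The top view shows the grey cap candidate at (401,194) and the bare peg at (206,242). In the scene view they are at (178,197) and (341,236).

Things that could be mistaken for them (top view):
- **Cap:** purple cap (376,160), wide lid (376,262), and the capped pegs at (168,251) and (241,229).
- **Peg:** purple stud (204,327).

I choose the cap at (401,194) and the peg at (206,242), and will check both in a close crop.

Run:
```python
from h import *
t=cv2.imread("pics/top0.png");s=cv2.imread("pics/scene0.png")
# crops 50x37 px, x8 -> 400x300 each; tile 2x2
def c(i,u,v): return cv2.resize(i[v:v+37,u:u+50],None,fx=8,fy=8,interpolation=cv2.INTER_CUBIC)
o=np.vstack([np.hstack([c(t,376,176),c(s,153,179)]),np.hstack([c(t,181,224),c(s,316,220)])])
cv2.imwrite("pics/crop0.png",cv2.convertScaleAbs(o,alpha=1.6))
for tag,u,v in(("top0",402,189),("scene0",178,189),("top0",206,241),("scene0",341,231)): print(tag,pt(tag,u,v).round(4))
print(tri(("top0",402,189),("scene0",178,189)),tri(("top0",206,240),("scene0",341,231)))
```

```text
top0 [ 0.6243 -0.208   0.0563]
scene0 [ 0.6256 -0.2068  0.0545]
top0 [0.4902 0.2037 0.0533]
scene0 [0.4954 0.2072 0.0474]
(array([ 0.62485385, -0.20839731,  0.05348935]), np.float64(0.0009190540356398372)) (array([0.49335773, 0.20572441, 0.04497667]), np.float64(0.0011997529442551696))
```

View pics/crop0.png

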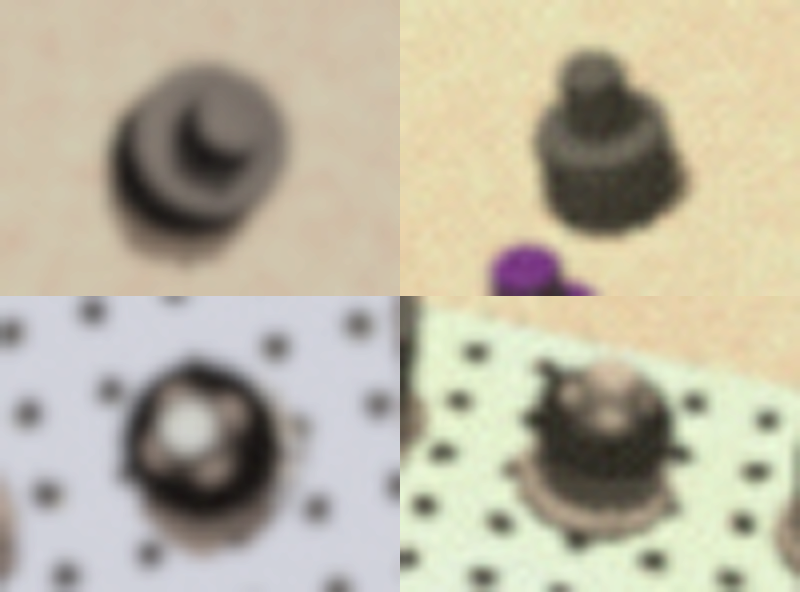

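The crop confirms my choice. The upper row is a plain grey cap with a tall knob, knob top at about top (404,191) and scene (177,188). The lower row is the bare steel peg with its balls and washer, tip at about top (204,240) and scene (342,229). Knob height measures about 54 mm, as expected. I'll now move above the cap.

```bash
R='{"linear":[-0.658,-0.651,0.067],"rotation":[0,0,85]}'; python3 -m creep '[{"linear":[-0.658,-0.651,0.067],"rotation":[0,0,85]},{"linear":[-0.658,-0.651,0.067],"rotation":[0,0,85]},{"linear":[-0.658,-0.651,0.067],"rotation":[0,0,85]},{"linear":[-0.658,-0.651,0.067],"rotation":[0,0,85]},{"linear":[-0.658,-0.651,0.067],"rotation":[0,0,85]},{"linear":[-0.658,-0.651,0.067],"rotation":[0,0,85]},{"linear":[-0.658,-0.651,0.067],"rotation":[0,0,85]},{"linear":[-0.658,-0.651,0.067],"rotation":[0,0,85]},{"linear":[-0.658,-0.651,0.067],"rotation":[0,0,85]},{"linear":[-0.658,-0.651,0.067],"rotation":[0,0,85]}]' 1
cat >> h.py <<'E'
def togo(x,y,z):
    s=sensors.read_state(); print("t",round(s["time_s"],2),"shift to target",(np.array(s["orientation"]).T@(np.array([x,y,z])-s["tcp_pos"])).round(4),"pos",s["tcp_pos"].round(4),"R",s["orientation"].round(3).tolist(),"F",s["contact_force"].round(1),"q",s["q"].round(2),s["grip_width"],s["gripper_force"])
E
python3 -c "from h import *; togo(.625,-.208,.155)"
```

```text
time_s: 1.4
tcp_pos: [0.4783, 0.054, 0.1775]
orientation: [[0.194, 0.981, 0.0], [0.981, -0.194, 0.0], [0.0, 0.0, -1.0]]
contact_force: [1.0, 0.4, -0.0]
grip_width: 0.088
gripper_force: 0.0
t 1.4 shift to target [-0.2287  0.1946  0.0226] pos [0.4783 0.054  0.1775] R [[0.194, 0.981, 0.0], [0.981, -0.194, 0.0], [0.0, 0.0, -1.0]] F [ 1.   0.4 -0. ] q [0.09 0.28 1.98 0.   0.89 0.28] 0.08804311146278752 0.0
```

```bash
python3 -m creep '[{"linear":[-0.045,0.038,0.005],"rotation":[0,0,0]},{"linear":[-0.09,0.076,0.01],"rotation":[0,0,0]},{"linear":[-0.135,0.114,0.015],"rotation":[0,0,0]},{"linear":[-0.18,0.152,0.02],"rotation":[0,0,0]},{"linear":[-0.21,0.18,0.022],"rotation":[0,0,0]},{"linear":[-0.228,0.194,0.022],"rotation":[0,0,0]},{"linear":[-0.228,0.194,0.022],"rotation":[0,0,0]},{"linear":[-0.228,0.194,0.022],"rotation":[0,0,0]}]'
python3 - <<'E'
from h import *
togo(.625,-.208,.155); snap("wrist","w1")
z=np.load("w1.npz"); cv2.imwrite("pics/w1c.png",cv2.convertScaleAbs(cv2.imread("pics/w1.png"),alpha=1.5))
E
```

```text
time_s: 2.4
tcp_pos: [0.623, -0.2044, 0.1552]
orientation: [[0.193, 0.981, -0.001], [0.981, -0.193, 0.001], [0.0, -0.001, -1.0]]
contact_force: [-0.2, 0.5, -0.2]
grip_width: 0.0877
gripper_force: 0.0
t 2.4 shift to target [-0.0032  0.0027  0.0002] pos [ 0.623  -0.2044  0.1552] R [[0.193, 0.981, -0.001], [0.981, -0.193, 0.001], [0.0, -0.001, -1.0]] F [-0.2  0.5 -0.2] q [-0.34  0.54  1.6   0.    1.   -0.14] 0.08773082617563495 0.0
```

View pics/w1c.png

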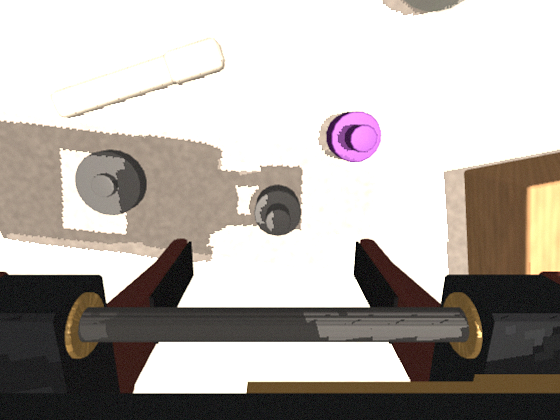

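The wrist view shows the grey cap with its skirt at about (277,208) and knob at about (279,217). The wide lid is at (110,182) and the purple cap at (355,137). I'll measure from the depth, and again from a second wrist position on the way down.

```bash
cat >> h.py <<'E'
def cloud(tag):
    z=np.load(tag+".npz"); v,u=np.mgrid[:420,:560]; d=z["d"]; r=np.stack([u,v,np.ones_like(u)],-1)@np.linalg.inv(z["K"]).T*d[...,None]
    r[...,1:]*=-1; return r@z["T"][:3,:3].T+z["T"][:3,3], d>0
def layer(tag,x,y,R,lo,hi):
    P,ok=cloud(tag); m=ok&(np.hypot(P[...,0]-x,P[...,1]-y)<R)&(P[...,2]>lo)&(P[...,2]<hi)
    Q=P[m]; vu=np.argwhere(m); c,r=cv2.minEnclosingCircle(Q[:,:2].astype(np.float32))
    uv=cv2.minEnclosingCircle(vu[:,::-1].astype(np.float32))
    print(tag,lo,hi,len(Q),"mean",Q.mean(0).round(4),"circ",np.round(c,4),round(r,4),"px",np.round(uv[0],1),round(uv[1],1)); return uv[0]
E
python3 - <<'E'
from h import *
layer("w1",.625,-.208,.03,.05,.062); layer("w1",.625,-.208,.04,.026,.036)
layer("top0",.625,-.208,.03,.05,.062);layer("scene0",.625,-.208,.03,.05,.062)
P,ok=cloud("w1"); print(P[212:226:2,279].round(4).tolist())
E
python3 -m creep '[{"linear":[-0.003,-0.012,0.02],"rotation":[0,0,0]},{"linear":[-0.003,-0.025,0.04],"rotation":[0,0,0]},{"linear":[-0.003,-0.025,0.04],"rotation":[0,0,0]},{"linear":[-0.003,-0.025,0.04],"rotation":[0,0,0]}]'
python3 - <<'E'
from h import *
togo(.625,-.208,.115); snap("wrist","w2")
a=layer("w1",.625,-.208,.03,.05,.062); b=layer("w2",.625,-.208,.03,.05,.062); layer("w2",.625,-.208,.04,.026,.036)
print(tri(("w1",*a),("w2",*b)))
E
```

```text
w1 0.05 0.062 496 mean [ 0.6247 -0.2141  0.0545] circ [ 0.6246 -0.2147] 0.0109 px [278.  219.7] 12.8
w1 0.026 0.036 1087 mean [ 0.6252 -0.2111  0.0306] circ [ 0.6247 -0.2149] 0.0221 px [277.6 212.2] 23.6
top0 0.05 0.062 80 mean [ 0.6219 -0.2138  0.0546] circ [ 0.6221 -0.2146] 0.0111 px [404.4 190.5] 5.0
scene0 0.05 0.062 42 mean [ 0.6251 -0.2143  0.054 ] circ [ 0.6239 -0.2156] 0.0118 px [176. 188.] 4.1
[[0.6269, -0.2075, 0.054], [0.6266, -0.2088, 0.0556], [0.6262, -0.2111, 0.0535], [0.6259, -0.2125, 0.0548], [0.6256, -0.2141, 0.0554], [0.6252, -0.216, 0.0547], [0.6249, -0.2177, 0.0549]]
time_s: 2.95
tcp_pos: [0.5995, -0.2029, 0.1165]
orientation: [[0.193, 0.981, 0.001], [0.981, -0.193, -0.0], [-0.0, 0.001, -1.0]]
contact_force: [-0.0, -0.8, -0.3]
grip_width: 0.0881
gripper_force: 0.0
t 2.95 shift to target [-0.0001  0.026   0.0016] pos [ 0.5995 -0.2029  0.1165] R [[0.193, 0.981, 0.001], [0.981, -0.193, -0.0], [-0.0, 0.001, -1.0]] F [-0.  -0.8 -0.3] q [-0.35  0.56  1.68  0.    0.9  -0.15] 0.08808918249145585 0.0
w1 0.05 0.062 496 mean [ 0.6247 -0.2141  0.0545] circ [ 0.6246 -0.2147] 0.0109 px [278.  219.7] 12.8
w2 0.05 0.062 666 mean [ 0.6243 -0.2138  0.0544] circ [ 0.6243 -0.2145] 0.0109 px [309.6 231.1] 14.7
w2 0.026 0.036 1387 mean [ 0.6239 -0.2101  0.0306] circ [ 0.6242 -0.2151] 0.0222 px [306.5 221. ] 27.0
(array([ 0.62450409, -0.21564744,  0.04907131]), np.float64(8.910617805894221e-05))
```

Depth from three cameras and the two-view check agree: knob axis (0.6245, -0.2147), top 54.5 mm, shoulder 30.6 mm, radii 11 and 22 mm. I'll line up the gripper above it, then descend.

```bash
python3 -c "from h import *; togo(.6245,-.2147,.075)"
```

```text
t 3.0 shift to target [-0.0065  0.0263  0.0418] pos [ 0.5998 -0.2032  0.1167] R [[0.193, 0.981, 0.002], [0.981, -0.193, -0.001], [-0.0, 0.002, -1.0]] F [-0.  -0.3  1.1] q [-0.35  0.56  1.68  0.    0.9  -0.15] 0.08775719565289511 0.0
```

```bash
python3 -m creep '[{"linear":[-0.0065,0.0263,0.01],"rotation":[0,0,0]},{"linear":[-0.0065,0.0263,0.03],"rotation":[0,0,0]},{"linear":[-0.0065,0.0263,0.041],"rotation":[0,0,0]},{"linear":[-0.0065,0.0263,0.041],"rotation":[0,0,0]},{"linear":[-0.0065,0.0263,0.041],"rotation":[0,0,0]},{"linear":[-0.0065,0.0263,0.041],"rotation":[0,0,0]}]' >/dev/null
python3 -c "from h import *; togo(.6245,-.2147,.0335)"
```

```text
t 3.75 shift to target [0.0004 0.0009 0.0417] pos [ 0.6235 -0.2149  0.0752] R [[0.193, 0.981, 0.001], [0.981, -0.193, -0.0], [-0.0, 0.001, -1.0]] F [ 0.1 -0.5 -0.3] q [-0.35  0.65  1.63  0.    0.86 -0.16] 0.08764728081197265 0.0
```

```bash
python3 -m creep '[{"linear":[0.0003,0.001,0.015],"rotation":[0,0,0]},{"linear":[0.0003,0.001,0.03],"rotation":[0,0,0]},{"linear":[0.0003,0.001,0.039],"rotation":[0,0,0]},{"linear":[0.0003,0.001,0.041],"rotation":[0,0,0]},{"linear":[0.0003,0.001,0.041],"rotation":[0,0,0]},{"linear":[0.0003,0.001,0.041],"rotation":[0,0,0]}]' >/dev/null
python3 -c "from h import *; togo(.6245,-.2147,.0335)"
```

```text
t 4.5 shift to target [ 0.0001 -0.0001  0.0005] pos [ 0.6246 -0.2148  0.034 ] R [[0.193, 0.981, 0.001], [0.981, -0.193, -0.0], [-0.0, 0.001, -1.0]] F [ 0.3 -0.3  0.7] q [-0.35  0.71  1.63 -0.    0.79 -0.15] 0.08774733263914976 0.0
```

```bash
python3 -m creep '[{"linear":[0,0,0],"rotation":[0,0,0]},{"linear":[0,0,0],"rotation":[0,0,0]},{"linear":[0,0,0],"rotation":[0,0,0]},{"linear":[0,0,0],"rotation":[0,0,0]},{"linear":[0,0,0],"rotation":[0,0,0]},{"linear":[0,0,0],"rotation":[0,0,0]},{"linear":[0,0,0],"rotation":[0,0,0]},{"linear":[0,0,0],"rotation":[0,0,0]}]' 0
```

```text
time_s: 5.5
tcp_pos: [0.6242, -0.2147, 0.0335]
orientation: [[0.193, 0.981, -0.0], [0.981, -0.193, 0.0], [0.0, -0.0, -1.0]]
contact_force: [0.7, 0.0, 0.2]
grip_width: 0.0213
gripper_force: 30.0
```

Gripped on the knob at 21.3 mm. Lifting, then moving beside the peg for a wrist look.

```bash
python3 -m creep '[{"linear":[0,0,-0.03],"rotation":[0,0,0]},{"linear":[0,0,-0.07],"rotation":[0,0,0]},{"linear":[0,0,-0.11],"rotation":[0,0,0]},{"linear":[0.03,-0.02,-0.136],"rotation":[0,0,0]},{"linear":[0.07,-0.046,-0.136],"rotation":[0,0,0]},{"linear":[0.11,-0.073,-0.136],"rotation":[0,0,0]},{"linear":[0.15,-0.099,-0.136],"rotation":[0,0,0]},{"linear":[0.19,-0.125,-0.136],"rotation":[0,0,0]},{"linear":[0.23,-0.152,-0.136],"rotation":[0,0,0]},{"linear":[0.25,-0.165,-0.136],"rotation":[0,0,0]}]'
python3 -m creep '[{"linear":[0.03,-0.02,0],"rotation":[0,0,0]},{"linear":[0.055,-0.037,0],"rotation":[0,0,0]},{"linear":[0.067,-0.045,0],"rotation":[0,0,0]},{"linear":[0.067,-0.045,0],"rotation":[0,0,0]},{"linear":[0.067,-0.045,0],"rotation":[0,0,0]},{"linear":[0.067,-0.045,0],"rotation":[0,0,0]}]'
python3 - <<'E'
from h import *
togo(.48,.137,.17); snap("wrist","w3")
cv2.imwrite("pics/w3c.png",cv2.convertScaleAbs(cv2.imread("pics/w3.png"),alpha=1.0))
E
```

```text
time_s: 6.75
tcp_pos: [0.5094, 0.0643, 0.1696]
orientation: [[0.192, 0.981, -0.001], [0.981, -0.192, 0.0], [0.0, -0.001, -1.0]]
contact_force: [0.1, -0.9, -0.1]
grip_width: 0.0213
gripper_force: 30.0
time_s: 7.5
tcp_pos: [0.4799, 0.1362, 0.1695]
orientation: [[0.194, 0.981, 0.0], [0.981, -0.194, -0.0], [-0.0, 0.0, -1.0]]
contact_force: [0.5, -0.7, -0.9]
grip_width: 0.0215
gripper_force: 30.0
t 7.5 shift to target [ 0.0008 -0.0001 -0.0005] pos [0.4799 0.1362 0.1695] R [[0.194, 0.981, 0.0], [0.981, -0.194, -0.0], [-0.0, 0.0, -1.0]] F [ 0.5 -0.7 -0.9] q [ 0.25  0.31  1.95 -0.    0.88  0.45] 0.02154240706848919 29.992578327655792
```

View pics/w3c.png

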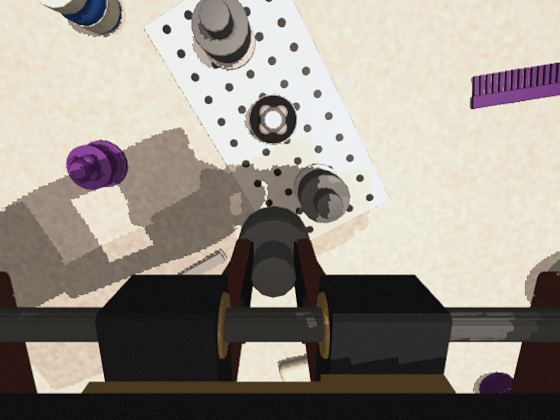

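The wrist view shows the bare peg at about (273,119), with a bright tip, four balls and a black washer. A capped peg sits on each side at (222,30) and (323,193), and the held cap is at (272,240).

```bash
python3 - <<'E'
from h import *
layer("w3",.4934,.2057,.02,.047,.056);layer("w3",.4934,.2057,.035,.028,.0355);layer("w3",.4934,.2057,.03,.0,.1)
g=cv2.cvtColor(cv2.imread("pics/w3.png"),cv2.COLOR_BGR2GRAY)
# black washer ring: ellipse of convex hull
roi=np.zeros_like(g);roi[90:150,242:304]=1
n,l,s,c=cv2.connectedComponentsWithStats(((g<70)&(roi>0)).astype(np.uint8)); k=1+s[1:,4].argmax()
cn=cv2.convexHull(np.argwhere(l==k)[:,::-1].astype(np.int32)); e=cv2.fitEllipse(cn); print("washer",e,onplane("w3",*e[0],.033))
n,l,s,c=cv2.connectedComponentsWithStats(((g>200)&(roi>0)).astype(np.uint8));i=np.argmin(np.hypot(*(c-[273,119]).T)+1e3*(np.arange(n)==0)); print("tip",s[i],c[i],onplane("w3",*c[i],.051))
E
python3 -m creep '[{"linear":[0.01,-0.015,0],"rotation":[0,0,0]},{"linear":[0.02,-0.03,0],"rotation":[0,0,0]},{"linear":[0.02,-0.03,0],"rotation":[0,0,0]},{"linear":[0.02,-0.03,0],"rotation":[0,0,0]},{"linear":[0.02,-0.03,0],"rotation":[0,0,0]}]' >/dev/null
python3 - <<'E'
from h import *
togo(.48,.137,.17); snap("wrist","w4")
layer("w4",.4934,.2057,.02,.047,.056);layer("w4",.4934,.2057,.035,.028,.0355)
i=cv2.imread("pics/w4.png")[90:190,260:393];j=cv2.imread("pics/w3.png")[70:170,207:340]
cv2.imwrite("pics/z.png",cv2.resize(np.vstack([j,i]),None,fx=3,fy=3,interpolation=cv2.INTER_CUBIC))
E
```

```text
w3 0.047 0.056 376 mean [0.4937 0.2082 0.0499] circ [0.4937 0.2079] 0.0096 px [273.  119.4] 11.6
w3 0.028 0.0355 1066 mean [0.4939 0.2086 0.0324] circ [0.4939 0.2082] 0.0211 px [273.5 118.7] 24.3
w3 0.0 0.1 3028 mean [0.4934 0.2062 0.0241] circ [0.4935 0.2058] 0.0301 px [273.4 121.1] 31.6
washer ((272.6153869628906, 119.08544921875), (45.56520080566406, 47.065406799316406), 0.05706688016653061) [0.49337191 0.20828876 0.033     ]
tip [265 111  17  17 223] [272.8161435  119.20627803] [0.49352689 0.20810573 0.051     ]
t 8.18 shift to target [-0.0199  0.0302 -0.0003] pos [0.4542 0.1623 0.1697] R [[0.193, 0.981, 0.0], [0.981, -0.193, 0.0], [0.0, 0.0, -1.0]] F [ 0.1  0.3 -2. ] q [ 0.32  0.29  1.98 -0.    0.87  0.51] 0.021333901830927895 29.992685616016388
w4 0.047 0.056 358 mean [0.4934 0.2084 0.0498] circ [0.4934 0.2083] 0.0097 px [308. 144.] 11.4
w4 0.028 0.0355 1000 mean [0.4934 0.2091 0.0325] circ [0.4937 0.2082] 0.021 px [306.5 142.4] 23.6
```

View pics/z.png

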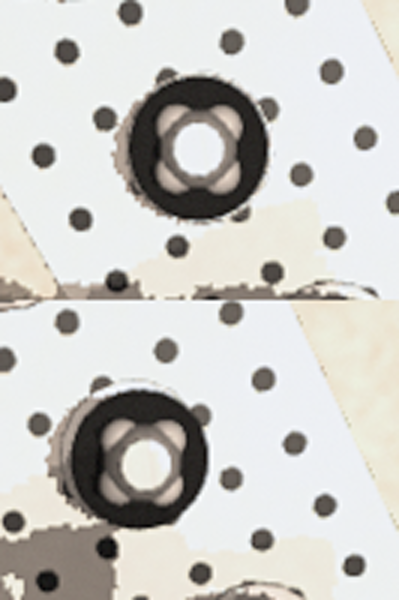

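The zoomed crops show the same peg in both views, with four balls around the tip and the washer concentric. All estimates agree on (0.4935, 0.2082), tip about 50 mm and washer top about 32.5 mm, as they should be. Lining up above it now.

```bash
python3 -c "from h import *; togo(.4935,.2082,.11)"
```

```text
t 8.22 shift to target [0.0527 0.0297 0.0596] pos [0.4542 0.1623 0.1696] R [[0.193, 0.981, 0.0], [0.981, -0.193, 0.0], [0.0, 0.0, -1.0]] F [-0.8 -0.5  0.2] q [ 0.32  0.29  1.98 -0.    0.87  0.51] 0.021573023237216982 29.992685616016388
```

```bash
python3 -m creep '[{"linear":[0.025,0.015,0],"rotation":[0,0,0]},{"linear":[0.05,0.028,0.01],"rotation":[0,0,0]},{"linear":[0.0527,0.0297,0.035],"rotation":[0,0,0]},{"linear":[0.0527,0.0297,0.0596],"rotation":[0,0,0]},{"linear":[0.0527,0.0297,0.0596],"rotation":[0,0,0]},{"linear":[0.0527,0.0297,0.0596],"rotation":[0,0,0]},{"linear":[0.0527,0.0297,0.0596],"rotation":[0,0,0]}]' >/dev/null
python3 - <<'E'
from h import *
togo(.4935,.2082,.08); snap("scene","s5"); snap("wrist","w5")
a=cv2.imread("pics/s5.png")[185:260,290:390]; cv2.imwrite("pics/s5c.png",cv2.convertScaleAbs(cv2.resize(a,None,fx=6,fy=6,interpolation=cv2.INTER_CUBIC),alpha=1.5))
E
```

```text
t 9.1 shift to target [-0.0004 -0.0005  0.0311] pos [0.494  0.2084 0.1111] R [[0.194, 0.981, 0.002], [0.981, -0.194, 0.001], [0.001, 0.002, -1.0]] F [-0.9  0.4 -0.6] q [ 0.38  0.45  1.9  -0.    0.78  0.57] 0.021462389681463967 29.99269276857376
```

View pics/s5c.png

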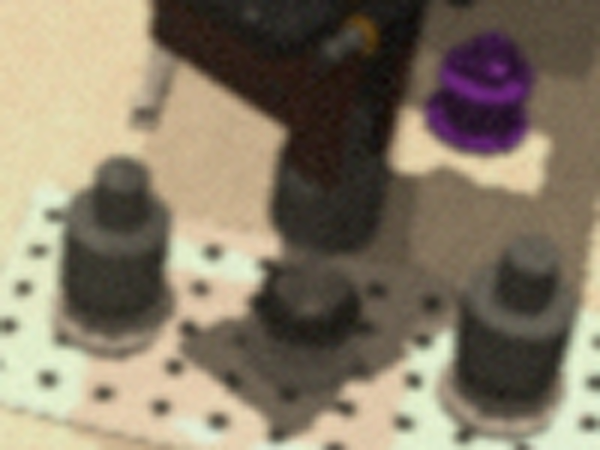

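The scene crop shows the cap over the bare peg, cap underside centre at about (327,232) and washer at about (307,302) in the crop. I'll compare that with where they should project.

Run:
```python
from h import *
z=np.load("s5.npz"); W=np.linalg.inv(z["T"])
def pr(p):
    c=W@[*p,1]; q=z["K"]@[c[0]/-c[2],-c[1]/-c[2],1]; return ((q[:2]-[290,185])*6).round(1)
print("cap bottom",pr((.494,.2084,.0776)),"cap sh",pr((.494,.2084,.1086)),"washer",pr((.4935,.2082,.033)),"flange",pr((.4935,.2082,.004)))
g=cv2.imread("pics/s5c.png").mean(2)
for y in(215,230,290,305,320): print(y,[int(v) for v in g[y,230:420:6]])
P,ok=cloud("s5")
for v in(216,220,223): print((v-185)*6,[(u,*(P[v,u]*1e3).round(0).astype(int)) for u in range(334,357)])
```

```text
cap bottom [320.3 220.1] cap sh [330.9 161.1] washer [305.9 299.9] flange [296.9 349.9]
215 [174, 173, 172, 178, 175, 171, 136, 86, 48, 44, 48, 43, 44, 44, 45, 44, 46, 42, 35, 38, 37, 38, 38, 35, 39, 54, 68, 75, 83, 80, 85, 99]
230 [188, 182, 173, 171, 181, 173, 167, 137, 89, 59, 48, 46, 47, 45, 44, 47, 45, 40, 35, 33, 37, 39, 37, 37, 49, 65, 72, 78, 80, 81, 95, 106]
290 [199, 194, 197, 185, 153, 103, 52, 45, 65, 69, 64, 64, 63, 69, 67, 66, 62, 62, 63, 60, 51, 66, 76, 61, 45, 48, 69, 88, 92, 92, 92, 97]
305 [199, 193, 175, 122, 61, 35, 30, 36, 38, 45, 56, 62, 73, 85, 81, 76, 61, 58, 42, 36, 31, 36, 66, 90, 91, 94, 92, 91, 93, 93, 94, 91]
320 [119, 123, 111, 91, 83, 56, 41, 29, 27, 34, 38, 44, 39, 45, 41, 39, 40, 32, 25, 30, 23, 41, 58, 70, 83, 90, 96, 96, 92, 88, 92, 97]
186 [(334, np.int64(411), np.int64(145), np.int64(-1)), (335, np.int64(509), np.int64(192), np.int64(98)), (336, np.int64(511), np.int64(195), np.int64(101)), (337, np.int64(512), np.int64(198), np.int64(103)), (338, np.int64(515), np.int64(202), np.int64(108)), (339, np.int64(516), np.int64(205), np.int64(110)), (34
[... 2534 characters left out ...]
int64(514), np.int64(216), np.int64(93)), (344, np.int64(511), np.int64(217), np.int64(92)), (345, np.int64(510), np.int64(219), np.int64(92)), (346, np.int64(509), np.int64(221), np.int64(92)), (347, np.int64(509), np.int64(224), np.int64(93)), (348, np.int64(508), np.int64(226), np.int64(94)), (349, np.int64(503), np.int64(226), np.int64(91)), (350, np.int64(502), np.int64(228), np.int64(91)), (351, np.int64(497), np.int64(229), np.int64(87)), (352, np.int64(489), np.int64(228), np.int64(81)), (353, np.int64(405), np.int64(199), np.int64(0)), (354, np.int64(403), np.int64(200), np.int64(0)), (355, np.int64(401), np.int64(203), np.int64(0)), (356, np.int64(400), np.int64(205), np.int64(0))]
```

```bash
python3 - <<'E'
from h import *
from scipy.optimize import least_squares
def fit(tag,x,y,lo,hi,r,R=.027):
    P,ok=cloud(tag); h=np.hypot(P[...,0]-x,P[...,1]-y); m=ok&(h<R)&(h>.015)&(P[...,2]>lo)&(P[...,2]<hi); Q=P[m]
    f=least_squares(lambda p:np.hypot(Q[:,0]-p[0],Q[:,1]-p[1])-r,[x,y],loss="soft_l1",f_scale=.001); print(tag,lo,hi,len(Q),f.x.round(4))
fit("s5",.4945,.2085,.080,.105,.022)
fit("s5",.4935,.2082,.022,.030,.021); fit("s5",.4935,.2082,.024,.031,.021); fit("scene0",.6245,-.2147,.004,.028,.022)
P,ok=cloud("w5"); m=ok&(P[...,2]>.100)&(P[...,2]<.1105)&(np.hypot(P[...,0]-.494,P[...,1]-.2084)<.03)
Q=P[m];print(len(Q),Q.mean(0)); 
T=np.array([[.194,.981],[.981,-.194]]); q=(Q[:,:2]-[.494,.2084])@T.T; print("tool x/y range",q.min(0),q.max(0),np.percentile(q,[2,98],axis=0))
E
python3 - <<'E'
from h import *
i=cv2.imread("pics/w5.png")[160:310,190:360]; cv2.imwrite("pics/w5c.png",cv2.convertScaleAbs(cv2.resize(i,None,fx=4,fy=4,interpolation=cv2.INTER_CUBIC),alpha=2))
E
```

```text
s5 0.08 0.105 153 [0.4931 0.207 ]
s5 0.022 0.03 18 [0.4924 0.2073]
s5 0.024 0.031 24 [0.4923 0.2073]
scene0 0.004 0.028 116 [ 0.6236 -0.2167]
1470 [0.49653591 0.22277202 0.10746003]
tool x/y range [-0.01783535 -0.01966723] [0.02203399 0.01954611] [[ 0.00484832 -0.01632623]
 [ 0.02150208  0.01606001]]
```

View pics/w5c.png

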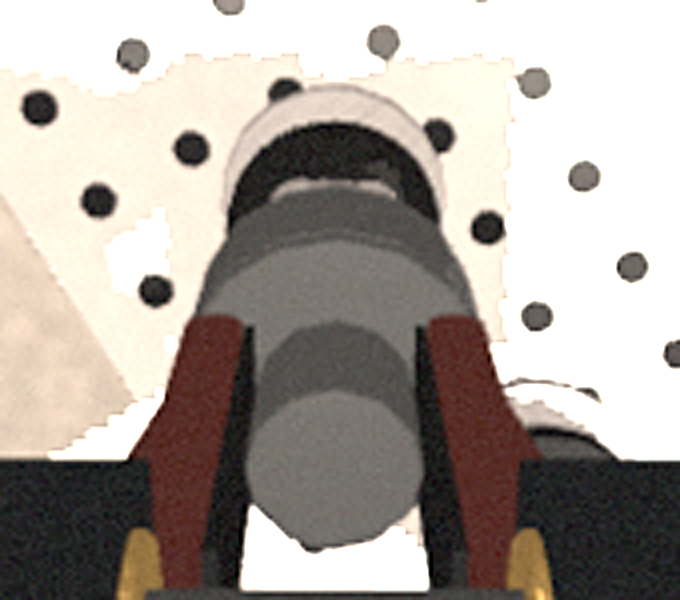

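The wrist crop shows the held cap (centre column 336) lined up with the washer (column 334) to within about 0.5 mm. Depth fits agree to better than 1 mm, so I'll lower the cap to just above the catches.

```bash
python3 -m creep '[{"linear":[-0.0004,-0.0005,0.008],"rotation":[0,0,0]},{"linear":[-0.0004,-0.0005,0.016],"rotation":[0,0,0]},{"linear":[-0.0004,-0.0005,0.023],"rotation":[0,0,0]},{"linear":[-0.0004,-0.0005,0.03],"rotation":[0,0,0]},{"linear":[-0.0004,-0.0005,0.03],"rotation":[0,0,0]},{"linear":[-0.0004,-0.0005,0.03],"rotation":[0,0,0]}]' >/dev/null
python3 -c "from h import *; togo(.4935,.2082,.062)"
```

```text
t 9.95 shift to target [0.0003 0.0007 0.0179] pos [0.4927 0.2081 0.0799] R [[0.193, 0.981, -0.0], [0.981, -0.193, -0.0], [-0.0, -0.0, -1.0]] F [-0.5  0.1 -0.8] q [ 0.38  0.51  1.91 -0.    0.72  0.57] 0.0217695530689398 29.99270260334015
```

```bash
python3 -m creep '[{"linear":[0.0003,0.0003,0.002],"rotation":[0,0,0]},{"linear":[0.0003,0.0003,0.004],"rotation":[0,0,0]},{"linear":[0.0003,0.0003,0.006],"rotation":[0,0,0]},{"linear":[0.0003,0.0003,0.008],"rotation":[0,0,0]},{"linear":[0.0003,0.0003,0.01],"rotation":[0,0,0]},{"linear":[0.0003,0.0003,0.012],"rotation":[0,0,0]},{"linear":[0.0003,0.0003,0.014],"rotation":[0,0,0]},{"linear":[0.0003,0.0003,0.014],"rotation":[0,0,0]},{"linear":[0.0003,0.0003,0.014],"rotation":[0,0,0]},{"linear":[0.0003,0.0003,0.014],"rotation":[0,0,0]}]' >/dev/null
python3 -c "from h import *; togo(.4935,.2082,.062)"
```

```text
t 11.2 shift to target [-0.      0.0003  0.0039] pos [0.4932 0.2083 0.0659] R [[0.193, 0.981, 0.0], [0.981, -0.193, 0.0], [0.0, 0.0, -1.0]] F [ 2.3  0.9 -3.6] q [ 0.38  0.53  1.92 -0.    0.69  0.57] 0.021230346820128723 29.990239441394806
```

It clicked: the underside is about 29.4 mm up and the cap is being pulled down. Now pressing to squash the washer.

```bash
python3 -m creep '[{"linear":[0,0.0003,0.001],"rotation":[0,0,0]},{"linear":[0,0.0003,0.002],"rotation":[0,0,0]},{"linear":[0,0.0003,0.003],"rotation":[0,0,0]},{"linear":[0,0.0003,0.004],"rotation":[0,0,0]},{"linear":[0,0.0003,0.0045],"rotation":[0,0,0]},{"linear":[0,0.0003,0.0045],"rotation":[0,0,0]},{"linear":[0,0.0003,0.0045],"rotation":[0,0,0]},{"linear":[0,0.0003,0.0045],"rotation":[0,0,0]}]' >/dev/null
python3 - <<'E'
from h import *
for _ in range(3): togo(.4935,.2082,.0615); snap("wrist","w6")
# gap between fingertip and shoulder
P,ok=cloud("w6"); h=np.hypot(P[...,0]-.4935,P[...,1]-.2082); m=ok&(h<.0225)&(h>.012)&(P[...,2]>.045)&(P[...,2]<.075); print(m.sum(),np.median(P[m],axis=0))
m=ok&(h<.01)&(P[...,2]>.075)&(P[...,2]<.09);print("knob",m.sum(),np.median(P[m],axis=0))
E
```

```text
t 12.2 shift to target [-0.0001  0.0001  0.0007] pos [0.4934 0.2083 0.0622] R [[0.193, 0.981, 0.0], [0.981, -0.193, 0.0], [0.0, 0.0, -1.0]] F [-1.8  0.1  9.5] q [0.38 0.54 1.92 0.   0.69 0.57] 0.02139633770808499 30.000314712524414
t 12.25 shift to target [-0.0001  0.0001  0.0007] pos [0.4934 0.2083 0.0622] R [[0.193, 0.981, 0.0], [0.981, -0.193, 0.0], [0.0, 0.0, -1.0]] F [-0.5  0.   9. ] q [0.38 0.54 1.92 0.   0.69 0.57] 0.021587501231821186 30.000286996364594
t 12.3 shift to target [-0.0001  0.0001  0.0007] pos [0.4934 0.2083 0.0622] R [[0.193, 0.981, 0.0], [0.981, -0.193, 0.0], [0.0, 0.0, -1.0]] F [-1.7  1.   9.8] q [0.38 0.54 1.92 0.   0.69 0.57] 0.0215115907422884 30.000146627426147
1823 [0.49660051 0.22315946 0.0593807 ]
knob 1248 [0.49355324 0.20858311 0.08353725]
```

```bash
python3 -m creep '[{"linear":[0,0,0.0003],"rotation":[0,0,0]},{"linear":[0,0,0.0006],"rotation":[0,0,0]},{"linear":[0,0,0.0006],"rotation":[0,0,0]},{"linear":[0,0,0.0006],"rotation":[0,0,0]},{"linear":[0,0,0.0006],"rotation":[0,0,0]},{"linear":[0,0,0.0006],"rotation":[0,0,0]}]'
```

```text
time_s: 13.1
tcp_pos: [0.4934, 0.2083, 0.0617]
orientation: [[0.193, 0.981, 0.0], [0.981, -0.193, 0.0], [0.0, 0.0, -1.0]]
contact_force: [-2.2, 0.6, 11.0]
grip_width: 0.021
gripper_force: 30.0
```

The push is now 11 N, which is about 4.5 mm of squash with the underside about 25.2 mm up. The arm is at rest and still gripping with 30 N.

```bash
python3 -c "from workcell import close_job; print(close_job())"
```

```text
the job is handed in; nothing more can be done
None
```

The cap clicked onto the bare peg and I handed the job in with the gripper still holding its knob (30 N) and pressing down with about 11 N. The underside is about 25.2 mm above the peg's origin, so the washer is squashed by roughly 4.5 mm; the judge's verdict was not shown.

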